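# Weigh the bearing and hold the reading

## Task

Weigh the steel ball bearing: set it down flat near the middle of the scale's steel plate and let go of it. Then press the scale's blue hold key gently with the fingertips, until you feel it give, for a moment, and let it come up again; do not press the orange key.

Things in the scene. Friction and masses are not known exactly. Their poses are not given: they have to be found in the camera images.
- bearing_centre (a point): centre of the loose ball bearing, a flat steel-grey ring 35 mm across, 11 mm high, about 0.06 kg; the point is 5.5 mm above its underside, z up. It lies in a row along x (neighbours 75 mm or more away) with a brass-coloured nut and a white tin with a green lid, between the scale and the vice. Grasp it across its diameter. Wall shelves hang over the far left of the bench: keep the arm clear
- plate_centre (a point): middle of the top face of the scale's steel weighing plate, which is level, 50 mm above the bench, 96 mm along its x and 116 mm along its y. The scale is a fixed grey housing 160 mm (x) by 130 mm (y), 36 mm high; x points horizontally from the keys and display (on the robot's side) toward the plate, y to the left, z up
- hold_key_top (a point): middle of the top face of the blue hold key, a flat membrane key 26 mm (x) by 38 mm (y) on the scale's front; axes as the plate; its face is 40.5 mm above the bench, 4 mm proud. It is pressed straight down: it starts to give at about 2 N, registers at 1.2 mm of travel (about 4 N), stops hard at 2 mm (about 6 N) and springs back. The keypad must not be pushed with more than 30 N
- zero_key_top (a point): middle of the top face of the orange zero key, otherwise the same as the blue key, 68 mm beside it (the two may be either way round); not to be pressed
There are look-alikes about, which are no part of the job. What is shaped like the part that bears bearing_centre but brown is not meant.

How it is judged:
On the way, in this order (a step that is already met when the one before it is completed fails the run):
1. the bearing lies flat near the middle of the weighing plate, let go (horizontal distance between bearing_centre and plate_centre below 0.035 m and z of bearing_centre in the frame of plate_centre below 0.009 m and contact force between the fingers and bearing below 0.05 N), for 0.2 s.
2. the blue hold key is pressed until it registers, with the bearing on the plate (distance of hold_key_top from where it was at the start of the episode above 0.0012 m and horizontal distance between bearing_centre and plate_centre below 0.035 m and z of bearing_centre in the frame of plate_centre below 0.009 m), for 0.1 s.
At the end, for the whole second after the job is handed in: The bearing lies flat and at rest on the weighing plate, its centre within 35 mm of the plate's middle, and the blue key, having been pressed 1.2 mm or more for 0.1 s, has come up again (to within 0.8 mm) (horizontal distance between bearing_centre and plate_centre below 0.035 m and z of bearing_centre in the frame of plate_centre between 0.003 and 0.009 m and angle between bearing_centre's own z axis and vertical below 0.15 rad and linear speed of bearing below 0.02 m/s and distance of hold_key_top from where it was at the start of the episode below 0.0008 m); the robot touches nothing.
It fails at once if the orange key is pressed (distance of zero_key_top from where it was at the start of the episode above 0.001 m).
It fails at once if the blue key is pushed with more than 30 N (contact force between hold_key and anything else above 30 N).
It fails at once if the bearing is let go more than 30 mm above the plate (z of bearing_centre in the frame of plate_centre above 0.0355 m and contact force between the fingers and bearing below 0.01 N).
It also fails if it takes over 45 s, if anything falls off the work surface, if the arm or the gripper's body presses on something with over 40 N, if the wrist force passes 120 N, or if a joint passes its speed limit or range.

## Robot

A 6-joint arm with a two-finger parallel gripper is mounted at the origin on a cart in front of the work surface, level with it; the furniture and walls round the work are solid. World frame = base frame: x ahead of the robot, y to its left, z up, the work surface at z = 0. Lengths are in m, angles in rad, forces in N, time in s.
With the tool pointing down it reaches from about 0.35 to 0.775 m from the base axis. Payload 5.5 kg.
Tool frame: the origin (TCP) lies at the very end of the fingers, on their centre line; the grasp point (between the pads) lies 19 mm behind it; z points along the fingers, y is the line along which they close (so a half turn about z gives the same grasp; the last joint's range is limited). The gripper opens to 85 mm and grips with 20 to 120 N. Pads are 22 mm wide; open, the fingers measure 114 mm over their backs; the gripper's body (76 mm by 85 mm) begins 54 mm behind the grasp point. The pads swing forward as they close: fully open they stand 13 mm farther back than shut.
Start: joints at [1.066, 0.313, 0.046, 1.304, 0, 1.431], TCP at [0.205, 0.537, 0.231] pointing down, gripper open.
Joint ranges: [-2.76, 2.76], [-0.86, 1.69], [-1.03, 1.26], [-2.2, 2.34], [-1.47, 1.5], [-3.14, 3.14]. Speed limits (rad/s): [2.57, 2.57, 3.14, 3.14, 3.14, 3.14].

## Interface

Orientations are given as a unit quaternion [w, x, y, z].
In Python, from workcell import env, read_camera, get_calibration gives the robot as it stands.
- The arm moves only by the tool jog_arm, never from a script. Its argument "motion" is one flat list of numbers, 7 for each row, row after row: the shift along the tool's x, y, z as a fraction of full scale, then the turn, a rotation vector about the tool's x, y, z as a fraction of full scale, then the opening, from 0 (shut) to 1 (fully open). In form: [x, y, z, wx, wy, wz, grip, x, y, z, wx, wy, wz, grip, ...]. A call has 1 to 12 rows; each row is the pose to reach, as a shift and turn from the pose commanded when the call began, along the tool's axes at that moment; what a row does not reach only later rows make up. Full scale, the value 1, is 0.2 m for a shift and 90 degrees for a turn. A row lasts 1/8 s, in which the tool goes at most 62.5 mm and 10.7 degrees, less where a joint would pass 70% of its speed; a pose out of reach is approached as far as the arm can. A call with a number of a shift or a turn outside -1 to 1 is refused whole. A call with a gripper value outside its range is refused whole. The fingers move at their own pace and stop on an object; "newtons" is the grip in N (left out, the last holds). Time passes only in rows, so rows that repeat a pose let the fingers close. It gives the time, the measured TCP pose, the force, the opening and the grip force at its end, in the units of the state.
- env.get_state(): the state, without advancing time (a new reading comes with each control period).
- read_camera(name): name is "scene" or "top"; returns the picture (400x640x3 uint8, red, green, blue); there is no depth.
- get_calibration(name): a dict with "fx", "fy", "cx", "cy" (pixels), "world_from_camera" (4x4, takes a point from camera to world coordinates). Camera axes: x right, y down, z forward; pixel columns grow to the right and rows downward; lengths in m; the calibration is good to about 2 mm. A picture is of the moment at which its call begins. get_calibration takes no time and is no camera call.
- env.hand_in(): hands the job in; it is judged then, once.
The state is a dict: "clock": time; "joint_pos": joint angles; "qvel": joint speeds; "tau": joint torques, N m; "tcp_pos": TCP position; "orientation": TCP orientation; "wrist_force": force on the tool from outside, world axes, zero at the start; "ft_torque": the same for the moment, N m; "finger_gap": finger opening in m; "grip_force": force on a finger pad.
Only numpy, scipy, OpenCV 4.12 (cv2) and the standard library are available. Lean on these libraries where they do the work, as an engineer would, in place of code of your own. Each camera call takes 0.05 s, during which the arm holds its last target. There are 200 camera calls.

## Working session

There is one attempt and no reset: what is moved stays moved. The work goes in short steps, Python scripts to look and compute and a tool call to move; the robot and the scene stay as the last step left them, time stands still between calls to the robot, and variables do not carry over. Pictures are saved under pics/ and viewed, at most 10 in all, crops included, and the job is handed in when it is done.

Besides the shell and the picture viewer there is one more tool, called after "Call:" as name(argument=value, ...) on one line, values as JSON. jog_arm: Moves the arm, as the interface text tells. Shift numbers are shares of 0.2 m and turn numbers shares of 90 degrees, none past 1 either way. Its arguments: {"type":"object","properties":{"motion":{"type":"array","items":{"type":"number"}},"newtons":{"type":"number"}},"required":["motion"]}

```bash
mkdir -p pics; cat > h.py <<'E'
import numpy as np, cv2
from workcell import env, read_camera, get_calibration
def ray(n,u,v,z):
    c=get_calibration(n);T=np.array(c["world_from_camera"])
    d=T[:3,:3]@np.array([(u-c["cx"])/c["fx"],(v-c["cy"])/c["fy"],1]);o=T[:3,3]
    return o+d*(z-o[2])/d[2]
def proj(n,p):
    c=get_calibration(n);T=np.linalg.inv(np.array(c["world_from_camera"]))
    q=T[:3,:3]@np.array(p)+T[:3,3];return c["fx"]*q[0]/q[2]+c["cx"],c["fy"]*q[1]/q[2]+c["cy"]
def snap(n,f):
    im=read_camera(n)[:,:,::-1].copy();cv2.imwrite("pics/"+f,im);return im
E
python3 - <<'E'
from h import *
for n in("top","scene"):
    snap(n,n+"0.png");print(np.round(get_calibration(n)["world_from_camera"],3),get_calibration(n)["fx"])
s=env.get_state();print(s["tcp_pos"],s["orientation"],s["finger_gap"])
E
```

```text
[[-0.021 -0.995  0.101  0.447]
 [-1.     0.021 -0.    -0.219]
 [-0.002 -0.101 -0.995  0.963]
 [ 0.     0.     0.     1.   ]] 495.7820453512605
[[-0.5   -0.644  0.579  0.028]
 [-0.866  0.358 -0.35   0.073]
 [ 0.018 -0.676 -0.736  0.707]
 [ 0.     0.     0.     1.   ]] 362.7708711336326
[0.20489526 0.53675281 0.2304843 ] [-2.68880385e-04  1.81363034e-01  9.83415853e-01 -7.98725064e-04] 0.08542034176809316
```

View pics/top0.png

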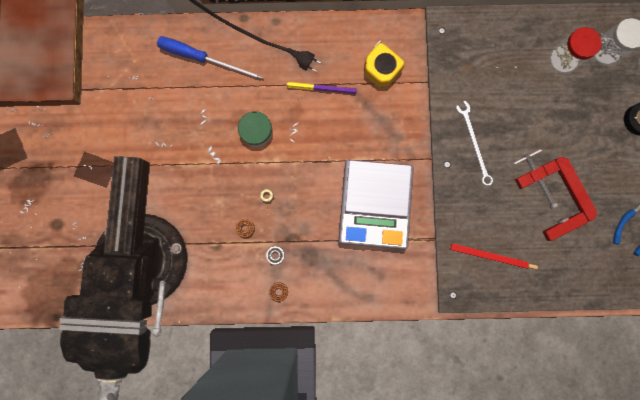

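View pics/scene0.png

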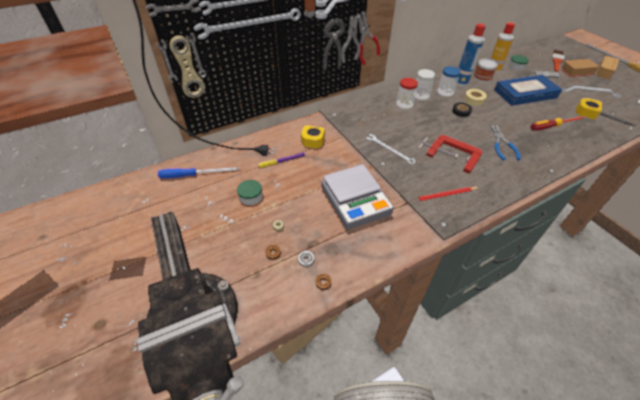

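The top view shows these candidates for the bearing:
- grey ring at (275,255)
- brown rings at (245,229) and (279,292)
- brass nut at (266,195)

I choose the grey ring. The scale's plate is near (378,188), the blue key at (356,234) and the orange key at (392,238).

```bash
python3 - <<'E'
from h import *
t=cv2.imread("pics/top0.png");s=cv2.imread("pics/scene0.png")
def blob(im,m,roi):
    x0,y0,x1,y1=roi;k=np.zeros(m.shape,np.uint8);k[y0:y1,x0:x1]=m[y0:y1,x0:x1].astype(np.uint8)
    n,l,st,c=cv2.connectedComponentsWithStats(k)
    i=1+np.argmax(st[1:,4]);cn=cv2.findContours((l==i).astype(np.uint8),0,2)[0][0]
    return cv2.minAreaRect(cn),st[i,4]
H=lambda im:cv2.cvtColor(im,cv2.COLOR_BGR2HSV).astype(int)
for n,im,rois in(("top",t,dict(b=(258,240,292,272),plate=(335,155,420,218),blue=(340,222,372,246),orange=(375,225,410,250))),
  ("scene",s,dict(b=(293,246,320,270),blue=(342,203,366,222),orange=(364,195,392,214)))):
    h=H(im)
    M=dict(b=(h[...,1]<70),plate=(h[...,1]<40)&(h[...,2]>195),blue=(h[...,0]>95)&(h[...,0]<125)&(h[...,1]>150),orange=(h[...,0]<25)&(h[...,1]>150)&(h[...,2]>150))
    for k,r in rois.items():
        R,a=blob(im,M[k],r);z=dict(b=.008,plate=.05,blue=.0405,orange=.0405)[k]
        print(n,k,np.round(R[0],1),np.round(R[1],1),round(R[2],1),a,np.round(ray(n,*R[0],z),4),np.round([ray(n,*p,z)[:2] for p in cv2.boxPoints(R)],3).tolist() if n=="top" else "")
for p in[(115,160),(75,100),(180,248),(160,290),(262,365),(245,229),(279,292)]: print(p,ray("top",*p,0)[:2].round(3))
a=cv2.resize(t[180:310,215:345],None,fx=4,fy=4,interpolation=2)
cv2.imwrite("pics/c.png",a)
E
```

```text
top b [275. 255.] [18. 18.] 90.0 262 [ 0.4333 -0.1243  0.008 ] [[0.451, -0.107], [0.45, -0.142], [0.416, -0.141], [0.417, -0.107]]
top plate [378.1 187.8] [61.8 50.4] 4.6 3108 [ 0.5535 -0.321   0.05  ] [[0.513, -0.259], [0.606, -0.269], [0.595, -0.383], [0.501, -0.372]]
top blue [355.5 234. ] [12. 17.] 90.0 214 [ 0.4693 -0.2774  0.0405] [[0.481, -0.262], [0.48, -0.293], [0.458, -0.293], [0.459, -0.261]]
top orange [392.  237.5] [13. 18.] 90.0 239 [ 0.4614 -0.3448  0.0405] [[0.474, -0.329], [0.473, -0.362], [0.449, -0.361], [0.45, -0.328]]
scene b [308.  259.5] [19. 22.] 90.0 361 [ 0.4258 -0.1272  0.008 ] 
scene blue [355.1 212.7] [ 6.3 13. ] 71.6 79 [ 0.4675 -0.2778  0.0405] 
scene orange [379.9 204.2] [ 6.6 13. ] 71.6 83 [ 0.4604 -0.3458  0.0405] 
(115, 160) [0.626 0.189]
(75, 100) [0.749 0.272]
(180, 248) [0.451 0.06 ]
(160, 290) [0.371 0.098]
(262, 365) [ 0.228 -0.097]
(245, 229) [ 0.485 -0.066]
(279, 292) [ 0.363 -0.13 ]
```

View pics/c.png

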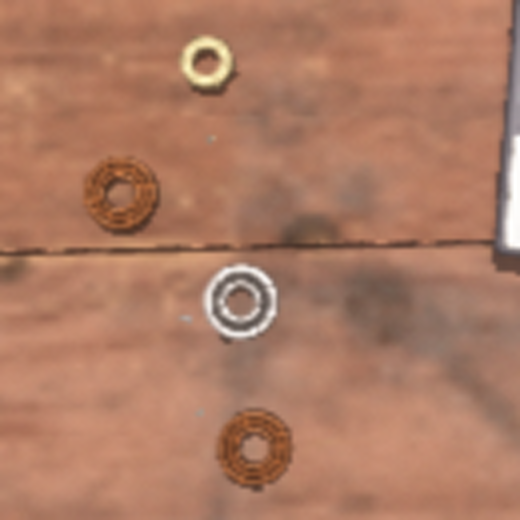

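The crop shows the grey ring at crop (240,300), which is top pixel (275,255), with a brown look-alike on either side. The choice stands.

```bash
cat >> h.py <<'E'
from scipy.spatial.transform import Rotation as R
def rel(p,yaw=None):
    s=env.get_state();q=np.array(s["orientation"]);r=R.from_quat(q[[1,2,3,0]])
    d=r.inv().apply(np.array(p)-s["tcp_pos"])/.2
    w=np.zeros(3)
    if yaw is not None:
        y=np.array([np.cos(yaw),np.sin(yaw),0]);z=np.array([0,0,-1.]);x=np.cross(y,z)
        w=(r.inv()*R.from_matrix(np.c_[x,y,z])).as_rotvec()/(np.pi/2)
    print(np.round(p,4),"->",np.round(d,4),np.round(w,4))
E
python3 - <<'E'
from h import *
def tri(a,b):
    A=[];B=[]
    for n,p in(("top",a),("scene",b)):
        o=ray(n,*p,.3);d=ray(n,*p,0)-o;d/=np.linalg.norm(d);P=np.eye(3)-np.outer(d,d);A.append(P);B.append(P@o)
    return np.linalg.lstsq(np.vstack(A),np.hstack(B),rcond=None)[0].round(3)
print(tri((130,158),(165,214)),tri((62,324),(140,346)),tri((146,326),(228,309)))
yaw=np.arctan2(.088,.010);print(yaw)
for p in[(.42,.25,.33),(.4325,-.1245,.15)]: rel(p,yaw)
E
```

```text
[0.606 0.112 0.119] [0.333 0.203 0.154] [0.326 0.07  0.15 ]
1.457645345204412
[0.42 0.25 0.33] -> [-1.5161 -0.9566 -0.4963] [-0.001  -0.0003 -0.1602]
[ 0.4325 -0.1245  0.15  ] -> [-2.2426 -2.6821  0.4064] [-0.001  -0.0003 -0.1602]
```

Call:
jog_arm(motion=[-0.45, -0.27, -0.35, 0, 0, -0.08, 0.6, -0.9, -0.55, -0.35, 0, 0, -0.16, 0.6, -0.9, -0.55, -0.35, 0, 0, -0.16, 0.6, -0.9, -0.55, -0.35, 0, 0, -0.16, 0.6, -0.9, -0.55, -0.35, 0, 0, -0.16, 0.6])

```text
clock: 0.72
tcp_pos: [0.3356, 0.3686, 0.3018]
orientation: [0.0, 0.059, 0.998, 0.0]
wrist_force: [-0.5, 0.9, 0.1]
finger_gap: 0.0515
grip_force: 0.0
```

```bash
python3 - <<'E'
from h import *
yaw=1.4576
for p in[(.42,.2,.3),(.45,.08,.3),(.4325,-.1245,.15)]: rel(p,yaw)
E
```

```text
[0.42 0.2  0.3 ] -> [-0.5182 -0.7875  0.009 ] [ 0.0003  0.0005 -0.0029]
[0.45 0.08 0.3 ] -> [-0.7376 -1.3657  0.0089] [ 0.0003  0.0005 -0.0029]
[ 0.4325 -0.1245  0.15  ] -> [-0.7704 -2.3918  0.7584] [ 0.0003  0.0005 -0.0029]
```

Call:
jog_arm(motion=[-0.2, -0.3, 0, 0, 0, 0, 0.6, -0.4, -0.6, 0, 0, 0, 0, 0.6, -0.55, -0.9, 0, 0, 0, 0, 0.6, -0.6, -1, 0, 0, 0, 0, 0.6])

```text
clock: 1.23
tcp_pos: [0.4308, 0.1568, 0.3007]
orientation: [-0.0, 0.057, 0.998, 0.0]
wrist_force: [0.1, 0.2, 0.5]
finger_gap: 0.0515
grip_force: 0.0
```

Call:
jog_arm(motion=[-0.05, -0.3, 0, 0, 0, 0, 0.6, -0.1, -0.6, 0, 0, 0, 0, 0.6, -0.15, -0.9, 0, 0, 0, 0, 0.6, -0.15, -1, 0, 0, 0, 0, 0.6, -0.15, -1, 0, 0, 0, 0, 0.6])

```text
clock: 1.85
tcp_pos: [0.4377, -0.0447, 0.3006]
orientation: [-0.001, 0.058, 0.998, 0.0]
wrist_force: [0.1, -0.1, -0.9]
finger_gap: 0.0511
grip_force: 0.0
```

```bash
python3 - <<'E'
from h import *
yaw=1.4576
for p in[(.4325,-.1245,.15),(.4325,-.1245,.06)]: rel(p,yaw)
E
```

```text
[ 0.4325 -0.1245  0.15  ] -> [-0.0213 -0.4     0.7528] [ 0.0004 -0.0008 -0.0016]
[ 0.4325 -0.1245  0.06  ] -> [-0.0219 -0.4003  1.2028] [ 0.0004 -0.0008 -0.0016]
```

Call:
jog_arm(motion=[-0.021, -0.2, 0.2, 0, 0, 0, 0.6, -0.021, -0.4, 0.5, 0, 0, 0, 0.6, -0.021, -0.4, 0.8, 0, 0, 0, 0.6, -0.021, -0.4, 1, 0, 0, 0, 0.6, -0.021, -0.4, 1, 0, 0, 0, 0.6, -0.021, -0.4, 1, 0, 0, 0, 0.6])

```text
clock: 2.6
tcp_pos: [0.4341, -0.1235, 0.1027]
orientation: [0.001, 0.056, 0.998, -0.0]
wrist_force: [0.1, -0.3, 0.8]
finger_gap: 0.0509
grip_force: 0.0
```

```bash
python3 - <<'E'
from h import *
rel((.4325,-.1245,.003),1.4576)
im=snap("scene","s1.png");t=snap("top","t1.png")
a=cv2.resize(im[170:320,210:410],None,fx=2,fy=2);b=cv2.resize(t[170:320,180:380],None,fx=2,fy=2);cv2.imwrite("pics/c1.png",np.hstack([a,b]))
E
```

```text
[ 0.4325 -0.1245  0.003 ] -> [ 0.0084 -0.0056  0.4986] [-0.0001  0.001   0.0009]
```

View pics/c1.png

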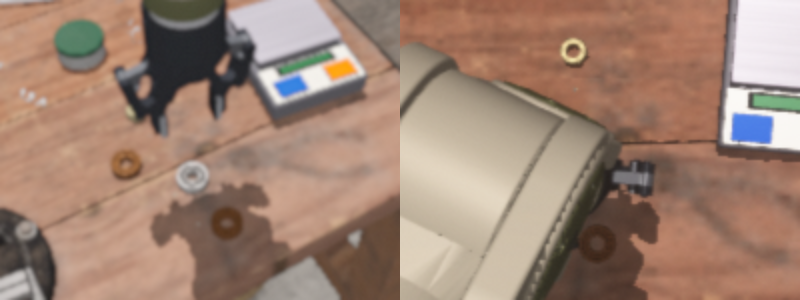

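The left half shows the open fingers above the grey ring (crop (192,177)), in line with it. The top view of the ring is blocked by the arm. I'll go down and close.

Call:
jog_arm(motion=[0.008, -0.005, 0.2, 0, 0, 0, 0.6, 0.008, -0.005, 0.35, 0, 0, 0, 0.6, 0.008, -0.005, 0.45, 0, 0, 0, 0.6, 0.008, -0.005, 0.48, 0, 0, 0, 0.6, 0.008, -0.005, 0.498, 0, 0, 0, 0.6, 0.008, -0.005, 0.498, 0, 0, 0, 0.6])

```text
clock: 3.45
tcp_pos: [0.4321, -0.1253, 0.0026]
orientation: [0.001, 0.057, 0.998, -0.0]
wrist_force: [-0.5, 0.5, 1.5]
finger_gap: 0.0513
grip_force: 0.0
```

Call:
jog_arm(motion=[0, 0, 0, 0, 0, 0, 0.2, 0, 0, 0, 0, 0, 0, 0.2, 0, 0, 0, 0, 0, 0, 0.2, 0, 0, 0, 0, 0, 0, 0.2, 0, 0, 0, 0, 0, 0, 0.2], newtons=40)

```text
clock: 4.08
tcp_pos: [0.432, -0.1253, 0.0028]
orientation: [0.001, 0.057, 0.998, -0.0]
wrist_force: [-1.8, -0.7, 5.4]
finger_gap: 0.033
grip_force: 39.2
```

Call:
jog_arm(motion=[0, 0, -0.1, 0, 0, 0, 0.2, 0, 0, -0.3, 0, 0, 0, 0.2, 0, 0, -0.5, 0, 0, 0, 0.2, 0, 0, -0.55, 0, 0, 0, 0.2, 0, 0, -0.55, 0, 0, 0, 0.2])

```text
clock: 4.7
tcp_pos: [0.4316, -0.1251, 0.1121]
orientation: [0.001, 0.057, 0.998, -0.0]
wrist_force: [0.2, 1.0, -0.8]
finger_gap: 0.0328
grip_force: 40.1
```

```bash
python3 - <<'E'
from h import *
for z in(.11,.06,.052):rel((.5535,-.321,z),1.4576)
im=snap("scene","s2.png");cv2.imwrite("pics/c2.png",cv2.resize(im[130:290,240:440],None,fx=3,fy=3,interpolation=2))
E
```

```text
[ 0.5535 -0.321   0.11  ] -> [-0.7165 -0.9039  0.012 ] [-0.0003  0.0009 -0.0002]
[ 0.5535 -0.321   0.06  ] -> [-0.7161 -0.9038  0.262 ] [-0.0003  0.0009 -0.0002]
[ 0.5535 -0.321   0.052 ] -> [-0.716  -0.9038  0.302 ] [-0.0003  0.0009 -0.0002]
```

View pics/c2.png

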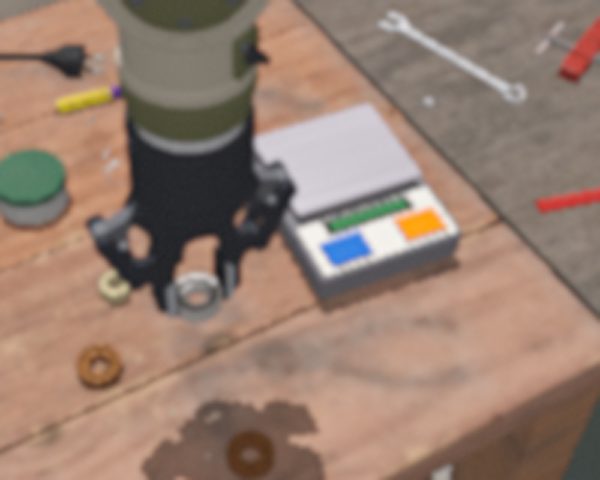

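The ring is held level between the fingertips at crop (197,297). I'll carry it to the plate.

Call:
jog_arm(motion=[-0.14, -0.18, 0.01, 0, 0, 0, 0.2, -0.29, -0.36, 0.01, 0, 0, 0, 0.2, -0.43, -0.54, 0.01, 0, 0, 0, 0.2, -0.57, -0.72, 0.01, 0, 0, 0, 0.2, -0.68, -0.86, 0.01, 0, 0, 0, 0.2, -0.716, -0.904, 0.05, 0, 0, 0, 0.2, -0.716, -0.904, 0.15, 0, 0, 0, 0.2, -0.716, -0.904, 0.22, 0, 0, 0, 0.2, -0.716, -0.904, 0.25, 0, 0, 0, 0.2, -0.716, -0.904, 0.25, 0, 0, 0, 0.2])

```text
clock: 6.0
tcp_pos: [0.5526, -0.32, 0.0611]
orientation: [-0.001, 0.056, 0.998, 0.0]
wrist_force: [-0.4, -1.2, -1.0]
finger_gap: 0.0327
grip_force: 40.1
```

```bash
python3 - <<'E'
from h import *
rel((.5535,-.321,.053),1.4576)
E
```

```text
[ 0.5535 -0.321   0.053 ] -> [-0.0053 -0.0043  0.0405] [ 0.0005 -0.0007  0.0001]
```

Call:
jog_arm(motion=[0, 0, 0.015, 0, 0, 0, 0.2, 0, 0, 0.03, 0, 0, 0, 0.2, 0, 0, 0.039, 0, 0, 0, 0.2, 0, 0, 0.039, 0, 0, 0, 0.2])

```text
clock: 6.5
tcp_pos: [0.553, -0.3208, 0.0538]
orientation: [-0.0, 0.057, 0.998, 0.0]
wrist_force: [0.7, -0.6, -0.1]
finger_gap: 0.0325
grip_force: 40.1
```

Call:
jog_arm(motion=[0, 0, 0.004, 0, 0, 0, 0.2, 0, 0, 0.004, 0, 0, 0, 0.2])

```text
clock: 6.75
tcp_pos: [0.553, -0.3208, 0.053]
orientation: [0.0, 0.057, 0.998, 0.0]
wrist_force: [0.2, 1.0, -0.4]
finger_gap: 0.0328
grip_force: 40.1
```

Call:
jog_arm(motion=[0, 0, 0, 0, 0, 0, 0.5, 0, 0, 0, 0, 0, 0, 0.6, 0, 0, 0, 0, 0, 0, 0.6, 0, 0, -0.05, 0, 0, 0, 0.6, 0, 0, -0.15, 0, 0, 0, 0.6, 0, 0, -0.3, 0, 0, 0, 0.6, 0, 0, -0.35, 0, 0, 0, 0.6, 0, 0, -0.35, 0, 0, 0, 0.6])

```text
clock: 7.75
tcp_pos: [0.5536, -0.3212, 0.124]
orientation: [0.001, 0.057, 0.998, -0.001]
wrist_force: [-0.7, 1.2, -0.7]
finger_gap: 0.0513
grip_force: 0.0
```

```bash
python3 - <<'E'
from h import *
for z in(.12,.06,.0435):rel((.4685,-.2775,z),1.4576)
im=snap("scene","s3.png");cv2.imwrite("pics/c3.png",cv2.resize(im[130:250,290:440],None,fx=4,fy=4,interpolation=2))
E
```

```text
[ 0.4685 -0.2775  0.12  ] -> [0.4475 0.169  0.0191] [-0.0006  0.0012 -0.0002]
[ 0.4685 -0.2775  0.06  ] -> [0.4481 0.1693 0.3191] [-0.0006  0.0012 -0.0002]
[ 0.4685 -0.2775  0.0435] -> [0.4482 0.1694 0.4016] [-0.0006  0.0012 -0.0002]
```

View pics/c3.png

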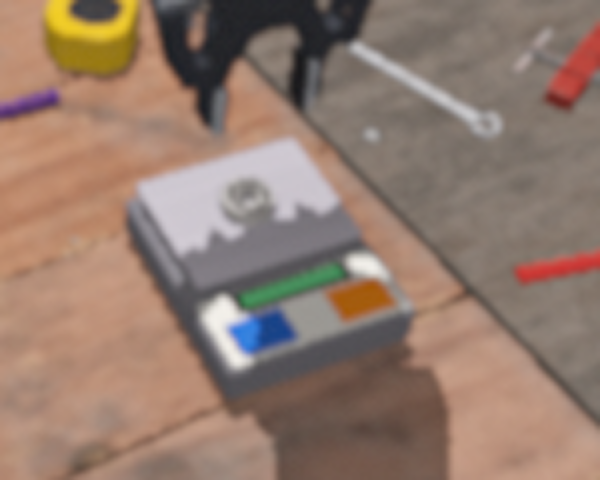

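The bearing lies flat near the middle of the plate, at crop (247,200). Next I move over the blue key with the fingers shut.

Call:
jog_arm(motion=[0.15, 0.05, 0, 0, 0, 0, 0, 0.3, 0.11, 0, 0, 0, 0, 0, 0.448, 0.169, 0.02, 0, 0, 0, 0, 0.448, 0.169, 0.15, 0, 0, 0, 0, 0.448, 0.169, 0.3, 0, 0, 0, 0, 0.448, 0.169, 0.36, 0, 0, 0, 0, 0.448, 0.169, 0.36, 0, 0, 0, 0, 0.448, 0.169, 0.36, 0, 0, 0, 0])

```text
clock: 8.8
tcp_pos: [0.4684, -0.2775, 0.0517]
orientation: [0.0, 0.057, 0.998, -0.0]
wrist_force: [-0.4, -1.1, 0.1]
finger_gap: 0.0003
grip_force: 0.0
```

```bash
python3 - <<'E'
from h import *
rel((.4685,-.2775,.0415),1.4576);print(env.get_state()["wrist_force"])
im=snap("scene","s4.png");cv2.imwrite("pics/c4.png",cv2.resize(im[130:250,290:440],None,fx=4,fy=4,interpolation=2))
E
```

```text
[ 0.4685 -0.2775  0.0415] -> [-0.0005  0.      0.051 ] [-0.0003  0.0005 -0.0002]
[-0.38292754 -1.08786101  0.08696006]
```

View pics/c4.png

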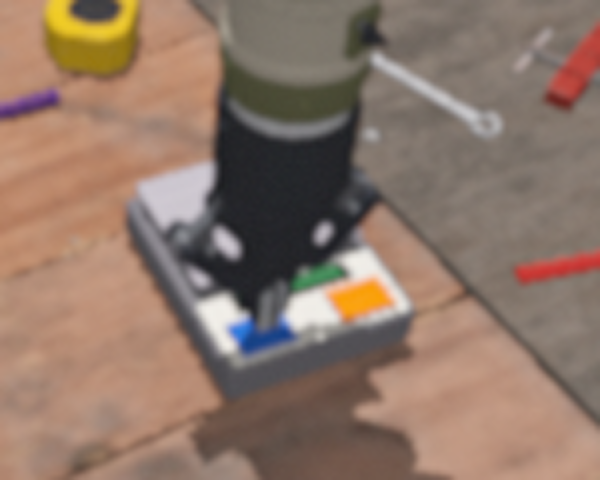

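The shut fingertips are over the blue key (crop (265,325)) and clear of the orange one. I'll press in small steps.

Call:
jog_arm(motion=[0, 0, 0.03, 0, 0, 0, 0, 0, 0, 0.05, 0, 0, 0, 0, 0, 0, 0.057, 0, 0, 0, 0, 0, 0, 0.057, 0, 0, 0, 0])

```text
clock: 9.35
tcp_pos: [0.4679, -0.2771, 0.0399]
orientation: [0.0, 0.057, 0.998, 0.0]
wrist_force: [-0.2, 0.4, 3.2]
finger_gap: 0.0001
grip_force: 1.5
```

Call:
jog_arm(motion=[0, 0, 0.003, 0, 0, 0, 0, 0, 0, 0.003, 0, 0, 0, 0])

```text
clock: 9.6
tcp_pos: [0.4678, -0.2771, 0.0393]
orientation: [0.0, 0.057, 0.998, -0.0]
wrist_force: [-0.8, 0.9, 4.0]
finger_gap: 0.0002
grip_force: 2.0
```

Call:
jog_arm(motion=[0, 0, 0.003, 0, 0, 0, 0, 0, 0, 0.003, 0, 0, 0, 0, 0, 0, 0.003, 0, 0, 0, 0])

```text
clock: 9.98
tcp_pos: [0.4679, -0.2771, 0.0387]
orientation: [0.0, 0.057, 0.998, -0.0]
wrist_force: [-1.2, 0.6, 4.9]
finger_gap: -0.0003
grip_force: 2.7
```

Call:
jog_arm(motion=[0, 0, 0.002, 0, 0, 0, 0, 0, 0, 0.002, 0, 0, 0, 0, 0, 0, 0.002, 0, 0, 0, 0])

```text
clock: 10.35
tcp_pos: [0.4679, -0.2771, 0.0385]
orientation: [0.0, 0.057, 0.998, -0.0]
wrist_force: [-2.2, 1.1, 7.2]
finger_gap: -0.0001
grip_force: 3.7
```

Call:
jog_arm(motion=[0, 0, -0.03, 0, 0, 0, 0, 0, 0, -0.1, 0, 0, 0, 0, 0, 0, -0.3, 0, 0, 0, 0, 0.2, 0.2, -0.5, 0, 0, 0, 0, 0.3, 0.5, -0.7, 0, 0, 0, 0, 0.3, 0.9, -0.7, 0, 0, 0, 0, 0.3, 0.9, -0.7, 0, 0, 0, 0, 0.3, 0.9, -0.7, 0, 0, 0, 0])

```text
clock: 11.35
tcp_pos: [0.4286, -0.0896, 0.1792]
orientation: [0.001, 0.055, 0.998, -0.0]
wrist_force: [0.8, -0.2, 0.0]
finger_gap: -0.0002
grip_force: 0.0
```

```bash
python3 - <<'E'
from h import *
im=snap("scene","s5.png");t=snap("top","t5.png")
cv2.imwrite("pics/c5.png",np.hstack([cv2.resize(x,(400,400),interpolation=2) for x in(im[130:250,300:420],t[150:260,325:435])]))
E
```

```text
(no output)
```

View pics/c5.png

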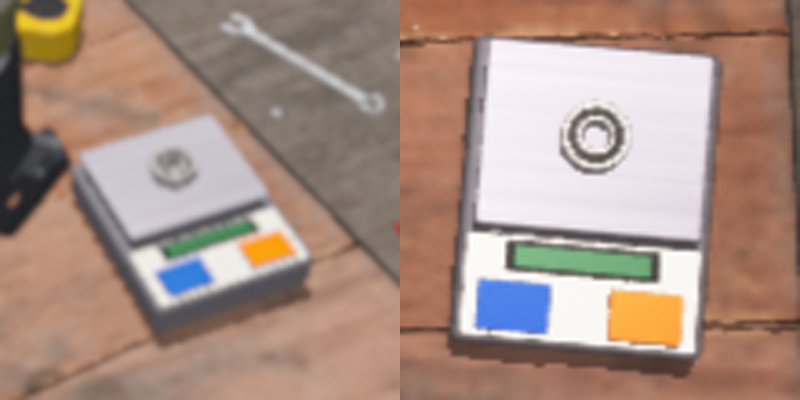

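The bearing lies flat in the middle of the plate (right half, (595,137)). The key is released and the arm is clear, so I'll hand in.

```bash
python3 -c "
from workcell import env
print(env.hand_in())"
```

```text
the job is handed in; nothing more can be done
None
```

I set the bearing flat near the middle of the plate and let go, pressed the blue key about 2 mm (about 7 N peak) and released it, left the orange key alone, and handed the job in at about 11.5 s; no verdict came back.

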